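Run a finger along the switch row to shut the boat's circuits down

ROBOT

A 6-joint arm with a two-finger parallel gripper is mounted at the origin on the work surface. World frame = base frame: x ahead of the robot, y to its left, z up, the work surface at z = 0. Lengths are in m, angles in degrees, forces in N, time in s.
With the tool pointing down it reaches from about 0.25 to 0.775 m from the base axis. Payload 4 kg.
Tool frame: the origin (TCP) lies at the very end of the fingers, on their centre line; the grasp point (between the pads) lies 19 mm behind it (robot.grasp_offset is the distance from the TCP to the grasp point, in m); z points along the fingers, y is the line along which they close (so a half turn about z gives the same grasp; the last joint's range is limited). The gripper opens to 85 mm and grips with 20 to 120 N. Pads are 22 mm wide; open, the fingers measure 114 mm over their backs; the gripper's body (76 mm by 85 mm) begins 54 mm behind the grasp point. The pads swing forward as they close: fully open they stand 13 mm farther back than shut.
Start: joints at [57.863, 4.996, 78.535, -0, 96.463, -5.907], TCP at [0.243, 0.493, 0.204] pointing down, gripper open.
Joint ranges: [-177.83, 177.83], [-43.37, 116.18], [15.69, 146.23], [-61.86, 241.86], [9.47, 152.12], [-147.06, 147.06]. Speed limits (degrees/s): [159.86, 159.86, 180, 180, 180, 180].

INTERFACE

Orientations are given as a 3x3 rotation matrix whose columns are the frame's x, y, z axes.
In Python, from bench import robot gives the robot as it stands.
- The arm moves only by the shell command python3 -m handwheel 'ROWS'. ROWS is JSON, a list of rows, each a list of 7 numbers: the opening in per cent of the stroke, from 0 (shut) to 100 (fully open), then the shift along the world's x, y, z in m, then the turn, a rotation vector about the world's x, y, z in rad. In form: [[gripper, tx, ty, tz, rx, ry, rz], ...]. A call has 1 to 12 rows; each row shifts and turns the commanded pose from where the row before left it; what a row does not reach is not made up. A row lasts 1/12 s, in which the tool goes at most 41.7 mm and 7.16 degrees, less where a joint would pass 70% of its speed; a pose out of reach is approached as far as the arm can. A call is refused whole if a number of a shift passes 0.0417 or a number of a turn 0.125, either way. A call with a gripper value outside its range is refused whole. The fingers move at their own pace and stop on an object; the grip force is fixed at half the most. Time passes only in rows, so rows that do not move let the fingers close. It gives the time, the measured TCP pose, the force, the opening and the grip force at its end, in the units of the state.
- robot.get_state(): the state, without advancing time (a new reading comes with each control period).
- robot.snapshot(name): name is "side" or "top"; returns a dict with "frame" (480x640x3 uint8, blue, green, red), "fx", "fy", "cx", "cy" (pixels), "extrinsics" (4x4, takes a point from camera to world coordinates). Camera axes: x right, y down, z forward; pixel columns grow to the right and rows downward; lengths in m; the calibration is good to about 2 mm. A picture is of the moment at which its call begins. There is no depth.
- robot.close_job(): hands the job in; it is judged then, once.
The state is a dict: "t": time; "q": joint angles; "dq": joint speeds; "joint_torque": joint torques, N m; "eef_pos": TCP position; "orientation": TCP orientation; "ft_force": force on the tool from outside, world axes, zero at the start; "torque": the same for the moment, N m; "opening": finger opening in m; "grasp_force": force on a finger pad.
Only numpy, scipy, OpenCV 4.12 (cv2) and the standard library are available. Lean on these libraries where they do the work, as an engineer would, in place of code of your own. Each camera call takes 0.05 s, during which the arm holds its last target. There are 200 camera calls.

TASK

Shut the boat's electrics down for the night: run a fingertip lightly along the lower ends of the row of rocker switches on the sloping console, from the end away from the larger master switch, so that they tip to off one after the other and the master, at the other end, goes off last. The bilge pump's switch in its own box beside the console must stay on, and the loose things lying about stay where they are: nothing is picked up.

Things in the scene. Friction and masses are not known exactly. Their poses are not given: they have to be found in the camera images.
- console: fixed dark wooden console, 290 mm wide (y), 215 deep, 34 high in front, 73 at the back; slopes up at 14 degrees away from its front (-x) to a flat ledge. Low on its metal plate is one row of grey rockers along y: five equal ones and at the right (-y) end the larger master. Above the row only fittings up to 9 mm high. Origin: centre of underside; z up, +y left seen from its front
- sw1 (a joint): circuit rocker number 1 from the left (+y) end of the row, paddle 28 mm wide along the row, 46 long up the slope, pitch 38 mm; from a crest that narrows to 6 mm at the end its sides slope down at 30 degrees, so a finger can slide on to it sideways; +0.12 rad = on (upper end in, lower end proud), -0.12 = off (lower end in); it stays where it is left and takes 2 to 3 N on the lower end
- sw1_low (a point): fixed point of the console at the lower half of rocker 1, 16 mm down the slope from its pivot, 3.5 mm above the plate: there the paddle's surface lies, parallel to the plate, when off. When on, its lower end stands up to 5.5 mm above this level. Axes: x up the slope, y left along the row, z out of the plate
- sw2 (a joint): circuit rocker number 2 from the left (+y) end of the row, paddle 28 mm wide along the row, 46 long up the slope, pitch 38 mm; from a crest that narrows to 6 mm at the end its sides slope down at 30 degrees, so a finger can slide on to it sideways; +0.12 rad = on (upper end in, lower end proud), -0.12 = off (lower end in); it stays where it is left and takes 2 to 3 N on the lower end
- sw2_low (a point): fixed point of the console at the lower half of rocker 2, 16 mm down the slope from its pivot, 3.5 mm above the plate: there the paddle's surface lies, parallel to the plate, when off. When on, its lower end stands up to 5.5 mm above this level. Axes: x up the slope, y left along the row, z out of the plate
- sw3 (a joint): circuit rocker number 3 from the left (+y) end of the row, paddle 28 mm wide along the row, 46 long up the slope, pitch 38 mm; from a crest that narrows to 6 mm at the end its sides slope down at 30 degrees, so a finger can slide on to it sideways; +0.12 rad = on (upper end in, lower end proud), -0.12 = off (lower end in); it stays where it is left and takes 2 to 3 N on the lower end
- sw3_low (a point): fixed point of the console at the lower half of rocker 3, 16 mm down the slope from its pivot, 3.5 mm above the plate: there the paddle's surface lies, parallel to the plate, when off. When on, its lower end stands up to 5.5 mm above this level. Axes: x up the slope, y left along the row, z out of the plate
- sw4 (a joint): circuit rocker number 4 from the left (+y) end of the row, paddle 28 mm wide along the row, 46 long up the slope, pitch 38 mm; from a crest that narrows to 6 mm at the end its sides slope down at 30 degrees, so a finger can slide on to it sideways; +0.12 rad = on (upper end in, lower end proud), -0.12 = off (lower end in); it stays where it is left and takes 2 to 3 N on the lower end
- sw4_low (a point): fixed point of the console at the lower half of rocker 4, 16 mm down the slope from its pivot, 3.5 mm above the plate: there the paddle's surface lies, parallel to the plate, when off. When on, its lower end stands up to 5.5 mm above this level. Axes: x up the slope, y left along the row, z out of the plate
- sw5 (a joint): circuit rocker number 5 from the left (+y) end of the row, paddle 28 mm wide along the row, 46 long up the slope, pitch 38 mm; from a crest that narrows to 6 mm at the end its sides slope down at 30 degrees, so a finger can slide on to it sideways; +0.12 rad = on (upper end in, lower end proud), -0.12 = off (lower end in); it stays where it is left and takes 2 to 3 N on the lower end
- sw5_low (a point): fixed point of the console at the lower half of rocker 5, 16 mm down the slope from its pivot, 3.5 mm above the plate: there the paddle's surface lies, parallel to the plate, when off. When on, its lower end stands up to 5.5 mm above this level. Axes: x up the slope, y left along the row, z out of the plate
- master (a joint): the master rocker, the larger one, 46 mm beyond the fifth at the right (-y) end of the row, paddle 34 mm wide and 54 mm long, shaped alike; +0.12 rad = on (upper end in, lower end proud), -0.12 = off (lower end in); it stays where it is left and takes 2 to 3 N on the lower end
- master_low (a point): the same point for the master: on its lower half, 19 mm down the slope from its pivot, at the level of the paddle when off (3.5 mm above the plate); when on, the lower end stands up to 6.5 mm above it. Axes as for the others
- bilge_box: the bilge pump's own switch box, a fixed grey box of 115 (x) by 80 (y) by 45 mm high standing beside the console, left or right of it, with one rocker between two steel guard bars (13 mm high) on top. Origin: centre of its underside
- bilge (a joint): the bilge pump's rocker, 28 by 46 mm, on the flat top of its box; +0.12 rad = on (far end in), -0.12 rad = off
- spanner: open spanner 150 mm long lying along the console's back ledge; loose, to be left where it is
- cup: red plastic cup, 74 mm wide, 85 mm high, standing behind the bilge box; loose, to be left where it is
- pliers: combination pliers with yellow handles, 170 mm long, 11 mm high, lying in front of the console; loose, to be left where it is
- screwdriver: screwdriver 190 mm long lying in front of the bilge box; loose, to be left where it is
- tub: white tub with an orange lid, 104 mm wide, 62 mm high, in front of the console; loose, to be left where it is
- flask: steel vacuum flask with a black top, 74 mm wide, 250 mm high, at the right of the table; loose, to be left where it is
- mug: steel mug, 80 mm wide, 85 mm high, at the left of the table; loose, to be left where it is
- torch: black hand torch 145 mm long, 36 mm high, lying at the left of the table; loose, to be left where it is
There are look-alikes about, which are no part of the job. Leave any green look-alike of the bilge_box alone.

How it is judged:
By the outcome, as a careful person would: the job done as asked, in the order asked, and still so for the second after the job is handed in, with the robot touching nothing.
It also fails if it takes over 42 s, if anything falls off the work surface, if the arm or the gripper's body presses on something with over 40 N, if the wrist force passes 120 N, or if a joint passes its speed limit or range.

## Working session

There is one attempt and no reset: what is moved stays moved. The work goes in short steps, Python scripts to look and compute and a shell command to move; the robot and the scene stay as the last step left them, time stands still between calls to the robot, and variables do not carry over. Pictures are saved under pics/ and viewed, at most 10 in all, crops included, and the job is handed in when it is done.

```bash
ls; mkdir -p pics; python3 - <<'E'
from bench import robot
import cv2,pickle
S={}
for n in("top","side"):
    s=robot.snapshot(n);S[n]=s;cv2.imwrite(f"pics/{n}0.png",s["frame"]);print(n,s["fx"],s["fy"],s["cx"],s["cy"],s["extrinsics"])
pickle.dump(S,open("s0.pkl","wb"))
print(robot.get_state())
E
```

```text
pics
top 452.3523557316182 452.3523557316182 319.4663137357728 242.70624845988524 [[ 0.01259727 -0.98723827  0.15875112  0.35005406]
 [-0.99985712 -0.01422635 -0.00912956  0.02624308]
 [ 0.0112715  -0.15861343 -0.98727642  1.34118948]
 [ 0.          0.          0.          1.        ]]
side 470.7937589320179 470.7937589320179 316.9275277334384 241.90324705345074 [[ 0.97744865 -0.12715586  0.16859872  0.33871637]
 [-0.21081803 -0.5412824   0.81398349 -0.85275886]
 [-0.01224325 -0.83117071 -0.5558825   0.69655759]
 [ 0.          0.          0.          1.        ]]
{'t': 0.1, 'q': array([ 5.78604261e+01,  5.03847823e+00,  7.86193066e+01, -7.25266911e-04,
        9.64628428e+01, -5.90719542e+00]), 'dq': array([ 0.08760923, -0.1183352 , -0.18737887,  0.03346721,  0.05035481,
       -0.00660394]), 'joint_torque': array([ 2.38360131e-03, -3.53013968e+01, -3.14218140e+01, -1.31772877e-04,
        7.88379810e-03,  1.04556517e-05]), 'eef_pos': array([0.24283652, 0.4929072 , 0.20259334]), 'orientation': array([[-8.97007990e-01,  4.42012936e-01, -1.10935974e-03],
       [ 4.42014281e-01,  8.97006228e-01, -1.78940383e-03],
       [ 2.04162955e-04, -2.09546238e-03, -9.99997784e-01]]), 'ft_force': array([ 0.00770928,  0.51954445, -0.37243622]), 'torque': array([-0.04708765,  0.02628428,  0.02061677]), 'grasp_force': 0.0, 'opening': 0.08497305485413506}
```

View pics/top0.png

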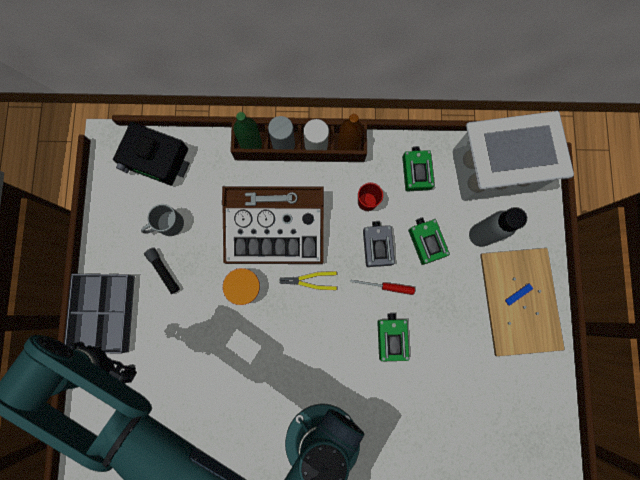

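View pics/side0.png

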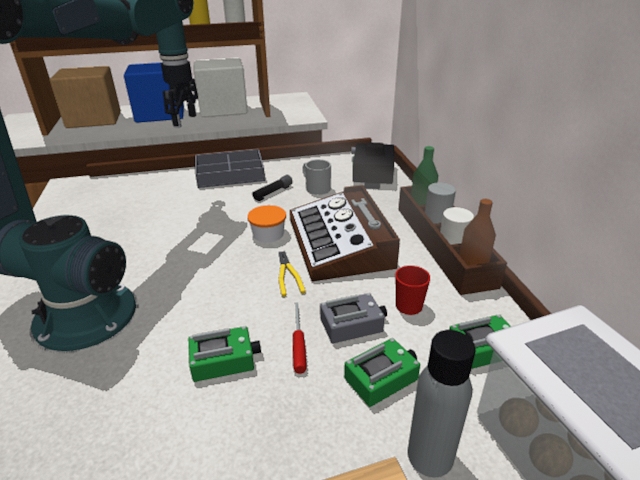

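The console spans top px (222–324, 187–263), with the rocker row at row ~246 and the master at ~(309,246). The bilge box (grey) is at (379,244), the tub at (241,287) and the pliers at (308,281). Next I'll crop in closer.

```bash
python3 - <<'E'
import cv2,pickle,numpy as np
S=pickle.load(open("s0.pkl","rb"))
a=S["top"]["frame"][180:270,215:335];b=S["side"]["frame"][180:280,280:400]
a=cv2.resize(a,None,fx=5,fy=5,interpolation=cv2.INTER_CUBIC);cv2.imwrite("pics/topc.png",a)
cv2.imwrite("pics/sidec.png",cv2.resize(b,None,fx=5,fy=5,interpolation=cv2.INTER_CUBIC))
E
```

```text
(no output)
```

View pics/topc.png

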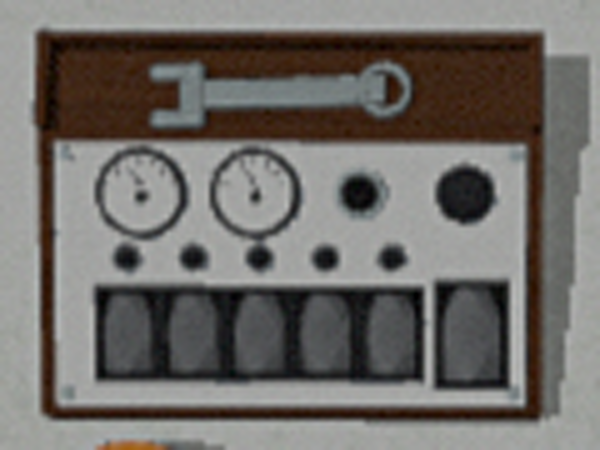

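View pics/sidec.png

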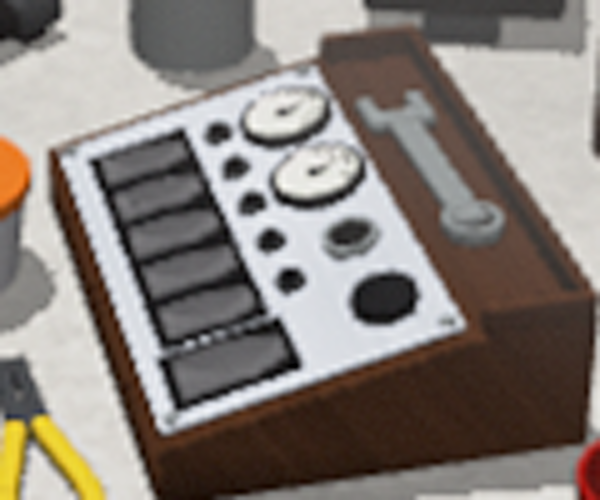

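Top crop (5×, origin 215,180): rockers 1–5 are at crop x≈127…392 and y≈334. The master is at (471,334), the plate runs x 52–528 and y 142–406, and the front edge is at y≈417. Now for the metric positions, taken from mask contours in both views.

```bash
cat > h.py <<'E'
import numpy as np,cv2
def ray(s,u,v):
    E=np.array(s["extrinsics"]);d=E[:3,:3]@np.array([(u-s["cx"])/s["fx"],(v-s["cy"])/s["fy"],1]);return E[:3,3],d/np.linalg.norm(d)
def plane(s,u,v,p0,n):
    o,d=ray(s,u,v);return o+d*((p0-o)@n)/(d@n)
def tri(s1,a,s2,b):
    o,d=ray(s1,*a);p,e=ray(s2,*b);t=np.linalg.lstsq(np.c_[d,-e],p-o,rcond=None)[0];x,y=o+d*t[0],p+e*t[1];return (x+y)/2,np.linalg.norm(x-y)
def px(u,v,ox,oy): return (u+.5)/5-.5+ox,(v+.5)/5-.5+oy
E
python3 - <<'E'
from h import *
import pickle
np.set_printoptions(precision=4,suppress=True)
S=pickle.load(open("s0.pkl","rb"));T,D=S["top"],S["side"]
# bezels: dark blobs in each view
for s,(x0,x1,y0,y1) in((T,(215,335,180,270)),(D,(280,400,180,280))):
    f=s["frame"][y0:y1,x0:x1].copy();m=cv2.resize(f,None,fx=5,fy=5,interpolation=cv2.INTER_CUBIC)
    h=cv2.cvtColor(m,cv2.COLOR_BGR2HSV);k=((h[...,2]<135)&(h[...,1]<70)).astype(np.uint8)
    for c in cv2.findContours(k,0,2)[0]:
        if cv2.contourArea(c)>3000: print(cv2.contourArea(c),cv2.boxPoints(cv2.minAreaRect(c)).round().tolist())
g=lambda a:px(*a,215,180)
z=np.array([0,0,1.])
L=plane(T,*g((48,415)),z*.034,z);R=plane(T,*g((540,416)),z*.034,z)
print("front corners",L,R,np.linalg.norm(L-R))
yv=(L-R);yv[2]=0;yv/=np.linalg.norm(yv);xv=np.cross(yv,z);a=np.radians(14)
n=-np.sin(a)*xv+np.cos(a)*z;up=np.cos(a)*xv+np.sin(a)*z
print("yaw",np.degrees(np.arctan2(xv[1],xv[0])))
for nm,p in dict(plateFL=(52,406),plateFR=(526,406),plateBL=(52,142),plateBR=(528,142),bez=(96,287),s1=(127,334),s5=(392,334),m=(471,334),bezLow=(260,380)).items():
    q=plane(T,*g(p),L,n);print(nm,q,"along",(q-L)@up,"left",(q-L)@yv)
# triangulated plate corners
sd=lambda a:px(*a,280,180)
for A,B in(((52,142),(308,66)),((528,142),(468,325)),((52,406),(62,147)),((526,406),(165,433))):print("tri",tri(T,g(A),D,sd(B)))
E
```

```text
209178.0 [[30.0, 421.0], [32.0, 27.0], [590.0, 30.0], [587.0, 425.0]]
29595.0 [[86.0, 160.0], [215.0, 115.0], [303.0, 369.0], [175.0, 414.0]]
8838.0 [[346.0, 103.0], [404.0, 61.0], [521.0, 226.0], [463.0, 267.0]]
14348.0 [[308.0, 2.0], [582.0, -8.0], [593.0, 315.0], [319.0, 324.0]]
8650.0 [[129.0, 0.0], [257.0, 0.0], [257.0, 87.0], [129.0, 87.0]]
front corners [0.4978 0.2896 0.034 ] [0.5012 0.0043 0.034 ] 0.28535501002477937
yaw 0.6792741283401968
plateFL [0.503  0.2873 0.0353] along 0.005261058428333924 left -0.002389459571833697
plateFR [0.5068 0.0125 0.0354] along 0.005836948130896812 left -0.2771957650732264
plateBL [0.6511 0.2869 0.0722] along 0.15787303298598554 left -0.004565032257375247
plateBR [0.6552 0.0137 0.0724] along 0.15879015852180536 left -0.27780951264015213
bez [0.5705 0.2618 0.052 ] along 0.07449445811234572 left -0.02871882346293207
s1 [0.5443 0.2439 0.0454] along 0.04728900734133382 left -0.046268703084422845
s5 [0.5465 0.0908 0.0455] along 0.04766305951550333 left -0.19944530449492598
m [0.5471 0.045  0.0456] along 0.04777475260069115 left -0.24518429058190958
bezLow [0.5194 0.167  0.039 ] along 0.02069312614759374 left -0.12292432382419867
tri (array([0.6486, 0.2868, 0.074 ]), np.float64(0.003997346260087348))
tri (array([0.6535, 0.0138, 0.0766]), np.float64(0.0014263233687664227))
tri (array([0.5035, 0.2862, 0.0404]), np.float64(0.002266991879241826))
tri (array([0.5066, 0.0125, 0.0391]), np.float64(0.0004338565582095426))
```

```bash
cat >> h.py <<'E'
from scipy.spatial.transform import Rotation as Ro
b=np.radians(.75);a=np.radians(14)
xv=np.array([np.cos(b),np.sin(b),0]);yv=np.array([-np.sin(b),np.cos(b),0]);z=np.array([0,0,1.])
n=-np.sin(a)*xv+np.cos(a)*z;up=np.cos(a)*xv+np.sin(a)*z
Rt=np.c_[-up,yv,-n]
low=np.array([.5272,.2437,.0412]) # plate surface (no thickness) under sw1 line
def rep(s):
    p=np.array(s["eef_pos"])-low;print("t",s["t"],"p",s["eef_pos"],"up/left/out mm",np.round([p@up*1e3,p@yv*1e3,p@n*1e3],2),"F out/left/up",np.round([s["ft_force"]@n,s["ft_force"]@yv,s["ft_force"]@up],2),"rot left",np.round((Ro.from_matrix(Rt)*Ro.from_matrix(s["orientation"]).inv()).as_rotvec(),4))
E
python3 - <<'E'
from h import *
from bench import robot
rep(robot.get_state())
E
```

```text
t 0.1 p [0.24283652 0.4929072  0.20259334] up/left/out mm [-233.68  252.91  224.6 ] F out/left/up [-0.36  0.52 -0.08] rot left [-0.0524 -0.2412  0.4688]
```

```bash
python3 -m handwheel '[[0,0.027,-0.0215,0,-0.0087,-0.0402,0.0781],[0,0.027,-0.0215,0,-0.0087,-0.0402,0.0781],[0,0.027,-0.0215,0,-0.0087,-0.0402,0.0781],[0,0.027,-0.0215,0,-0.0087,-0.0402,0.0781],[0,0.027,-0.0215,0,-0.0087,-0.0402,0.0781],[0,0.027,-0.0215,0,-0.0087,-0.0402,0.0781],[0,0.027,-0.0215,-0.01,0,0,0],[0,0.027,-0.0215,-0.02,0,0,0],[0,0.027,-0.0215,-0.025,0,0,0],[0,0.027,-0.0215,-0.025,0,0,0],[0,0,0,-0.02,0,0,0],[0,0,0,0,0,0,0]]'; python3 - <<'E'
from h import *
from bench import robot
rep(robot.get_state())
for v in("top","side"):
    f=robot.snapshot(v)["frame"];cv2.imwrite(f"pics/{v}1.png",f)
f=cv2.imread("pics/side1.png")[130:280,240:440];cv2.imwrite("pics/side1c.png",cv2.resize(f,None,fx=4,fy=4,interpolation=cv2.INTER_CUBIC))
E
```

```text
t: 1.1
eef_pos: [0.5092, 0.2758, 0.0978]
orientation: [[-0.973, -0.01, 0.231], [-0.01, 1.0, -0.0], [-0.231, -0.003, -0.973]]
ft_force: [-2.0, 0.1, -1.8]
opening: 0.0002
grasp_force: 0.0
t 1.1 p [0.50922379 0.27582506 0.09783367] up/left/out mm [-3.33 32.36 59.2 ] F out/left/up [-1.28  0.16 -2.42] rot left [ 0.0029 -0.0113  0.0034]
```

View pics/side1c.png

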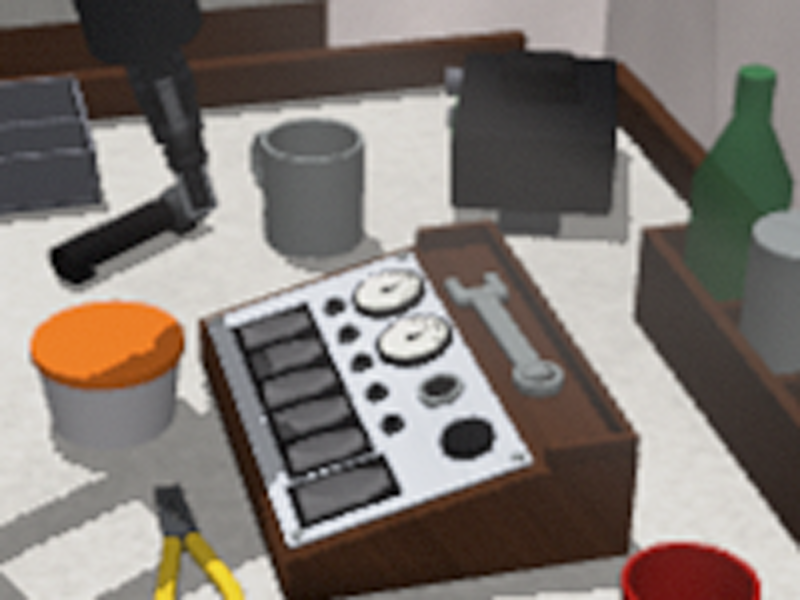

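The shut finger is at crop (205,205), above the console's left margin, and clear of the mug and torch. I'll descend along the plate normal.

```bash
python3 -m handwheel '[[0,0.0034,0,-0.0094,0,-0.0113,0.003],[0,0.0034,0,-0.0094,0,0,0],[0,0.0034,0,-0.0095,0,0,0],[0,0.0024,0,-0.0097,0,0,0],[0,0.0012,0,-0.0048,0,0,0],[0,0,0,0,0,0,0],[0,0,0,0,0,0,0],[0,0,0,0,0,0,0]]'; python3 - <<'E'
from h import *
from bench import robot
rep(robot.get_state())
E
```

```text
t: 1.87
eef_pos: [0.5259, 0.2796, 0.0625]
orientation: [[-0.967, -0.017, 0.254], [-0.015, 1.0, 0.007], [-0.254, 0.002, -0.967]]
ft_force: [0.7, 0.0, -0.5]
opening: -0.0002
grasp_force: 0.0
t 1.8667 p [0.5259311  0.27956293 0.06247238] up/left/out mm [ 4.37 35.88 20.83] F out/left/up [-0.68 -0.01  0.59] rot left [-0.0026  0.012  -0.0035]
```

```bash
python3 -m handwheel '[[0,-0.0022,-0.001,-0.006,-0.0026,0.012,-0.003],[0,-0.0008,-0.001,-0.005,0,0,0],[0,0.0005,0,-0.002,0,0,0],[0,0,0,0,0,0,0],[0,0,0,0,0,0,0]]'; python3 - <<'E'
from h import *
from bench import robot
rep(robot.get_state())
E
```

```text
t: 2.28
eef_pos: [0.523, 0.2772, 0.0487]
orientation: [[-0.97, -0.013, 0.241], [-0.013, 1.0, 0.003], [-0.241, -0.001, -0.971]]
ft_force: [-0.3, 0.3, -0.0]
opening: -0.0001
grasp_force: 0.0
t 2.2833 p [0.52300415 0.27715461 0.04866147] up/left/out mm [-1.84 33.51  8.15] F out/left/up [ 0.05  0.26 -0.3 ] rot left [ 0.0006 -0.0012 -0.0002]
```

Good tracking. Now I'll probe the plate in fine steps.

```bash
P='from h import *
from bench import robot
rep(robot.get_state())'; echo "$P" > r.py
python3 -m handwheel '[[0,0.0007,0,-0.0029,0,0,0],[0,0,0,0,0,0,0],[0,0,0,0,0,0,0]]' >/dev/null; python3 r.py
python3 -m handwheel '[[0,0.0002,0,-0.001,0,0,0],[0,0,0,0,0,0,0],[0,0,0,0,0,0,0]]'>/dev/null; python3 r.py
python3 -m handwheel '[[0,0.0002,0,-0.001,0,0,0],[0,0,0,0,0,0,0],[0,0,0,0,0,0,0]]'>/dev/null; python3 r.py
```

```text
t 2.5333 p [0.52384454 0.27728313 0.046021  ] up/left/out mm [-1.66 33.62  5.38] F out/left/up [ 0.11  0.4  -0.6 ] rot left [ 0.0004 -0.0008 -0.0003]
t 2.7833 p [0.52411748 0.27736105 0.04518625] up/left/out mm [-1.6  33.7   4.51] F out/left/up [ 0.64 -0.26  0.02] rot left [ 0.0002 -0.0005 -0.0004]
t 3.0333 p [0.52423495 0.27729865 0.04407643] up/left/out mm [-1.75 33.63  3.4 ] F out/left/up [ 0.93  0.48 -0.1 ] rot left [ 0.0004 -0.0007 -0.0004]
```

```bash

python3 -m handwheel '[[0,0.0002,0,-0.001,0,0,0],[0,0,0,0,0,0,0],[0,0,0,0,0,0,0]]' >/dev/null; python3 r.py
python3 -m handwheel '[[0,0.0002,0,-0.001,0,0,0],[0,0,0,0,0,0,0],[0,0,0,0,0,0,0]]'>/dev/null; python3 r.py
```

```text
t 3.2833 p [0.52440951 0.2772953  0.04300067] up/left/out mm [-1.85 33.63  2.32] F out/left/up [-0.48 -0.23 -0.17] rot left [ 0.0004 -0.0008 -0.0004]
t 3.5333 p [0.52464951 0.27732306 0.04205844] up/left/out mm [-1.84 33.65  1.34] F out/left/up [-0.11  0.9   0.21] rot left [ 0.0003 -0.0007 -0.0004]
```

```bash

python3 -m handwheel '[[0,0.0002,0,-0.001,0,0,0],[0,0,0,0,0,0,0],[0,0,0,0,0,0,0]]' >/dev/null; python3 r.py
python3 -m handwheel '[[0,0.0001,0,-0.0007,0,0,0],[0,0,0,0,0,0,0],[0,0,0,0,0,0,0]]'>/dev/null; python3 r.py
```

```text
t 3.7833 p [0.52485603 0.27730896 0.04106462] up/left/out mm [-1.88 33.64  0.33] F out/left/up [-0.01 -0.56 -1.25] rot left [ 0.0003 -0.0007 -0.0004]
t 4.0333 p [0.52494052 0.27735402 0.04038251] up/left/out mm [-1.96 33.68 -0.35] F out/left/up [ 0.72  0.2  -0.11] rot left [ 0.0003 -0.0007 -0.0004]
```

```bash

python3 -m handwheel '[[0,0.0002,0,-0.0008,0,0,0],[0,0,0,0,0,0,0],[0,0,0,0,0,0,0]]' >/dev/null; python3 r.py
python3 -m handwheel '[[0,0.0002,0,-0.0008,0,0,0],[0,0,0,0,0,0,0],[0,0,0,0,0,0,0]]'>/dev/null; python3 r.py
```

```text
t 4.2833 p [0.52516005 0.27730311 0.03957834] up/left/out mm [-1.94 33.63 -1.19] F out/left/up [ 0.18 -0.06  0.2 ] rot left [ 0.0004 -0.0007 -0.0004]
t 4.5333 p [0.52533611 0.27730945 0.03875742] up/left/out mm [-1.97 33.63 -2.03] F out/left/up [ 0.28 -1.19 -0.07] rot left [ 0.0004 -0.0007 -0.0004]
```

```bash

python3 -m handwheel '[[0,0.0002,0,-0.0008,0,0,0],[0,0,0,0,0,0,0],[0,0,0,0,0,0,0]]' >/dev/null; python3 r.py
python3 -m handwheel '[[0,0.0002,0,-0.0008,0,0,0],[0,0,0,0,0,0,0],[0,0,0,0,0,0,0]]'>/dev/null; python3 r.py
```

```text
t 4.7833 p [0.5255583  0.27730128 0.03797688] up/left/out mm [-1.95 33.62 -2.84] F out/left/up [-0.26 -0.   -0.38] rot left [ 0.0003 -0.0007 -0.0003]
t 5.0333 p [0.52572569 0.27731912 0.03715921] up/left/out mm [-1.98 33.64 -3.67] F out/left/up [-0.97  0.63  0.6 ] rot left [ 0.0004 -0.0007 -0.0004]
```

No contact where I expected it, so I'll look.

```bash
python3 - <<'E'
from h import *
from bench import robot
o=[]
for v,(x0,y0) in(("top",(205,180)),("side",(250,150))):
    s=robot.snapshot(v);E=np.array(s["extrinsics"]);c=E[:3,:3].T@(robot.get_state()["eef_pos"]-E[:3,3])
    u=s["cx"]+s["fx"]*c[0]/c[2];w=s["cy"]+s["fy"]*c[1]/c[2]
    f=cv2.resize(s["frame"][y0:y0+100,x0:x0+130],None,fx=6,fy=6,interpolation=cv2.INTER_CUBIC)
    p=((np.array([u-x0,w-y0])+.5)*6).astype(int);print(v,u,w,p);cv2.drawMarker(f,tuple(int(i) for i in p),(0,0,255),0,14,1);o.append(f[:,:400])
cv2.imwrite("pics/pr.png",np.hstack(o))
E
```

```text
top 228.6711320752479 252.9614479525386 [145 440]
side 300.02351274614966 210.65646045961523 [303 366]
```

View pics/pr.png

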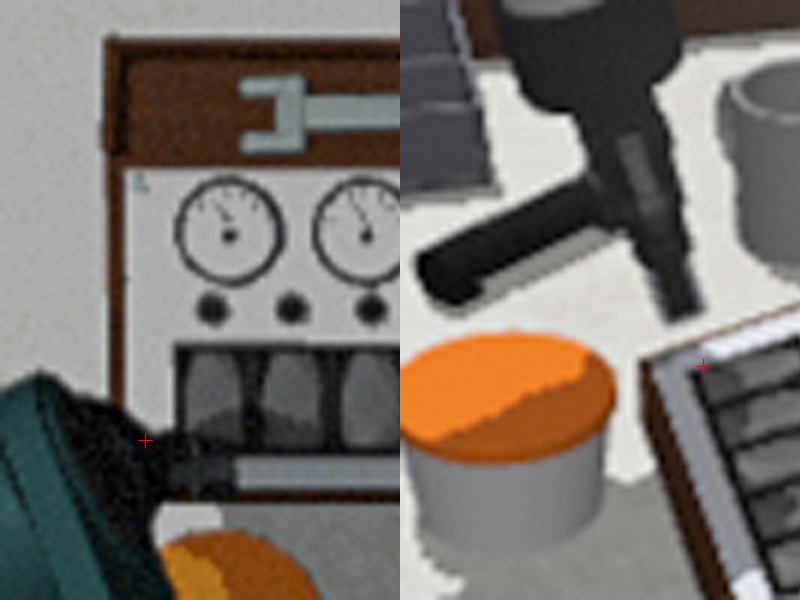

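The side view shows the finger end at crop (685,322), but the reported TCP projects to (703,366). The real tip seems to be short of the reported TCP along the tool axis. I'll check the same thing in the earlier pictures.

```bash
python3 - <<'E'
from h import *
import pickle
s=pickle.load(open("s0.pkl","rb"))["side"];E=np.array(s["extrinsics"])
def pr(p):
    c=E[:3,:3].T@(np.array(p)-E[:3,3]);return np.array([s["cx"]+s["fx"]*c[0]/c[2],s["cy"]+s["fy"]*c[1]/c[2]])
t0=pr([.24284,.49291,.2026]);t1=pr([.50922,.27583,.09783]);print(t0,t1,pr(np.array([.50922,.27583,.09783])+n*.02))
print(pr([.5035,.2862,.040]))
o=[]
for fn,t in(("pics/side0.png",t0),("pics/side1.png",t1)):
    f=cv2.imread(fn);x0,y0=(t-[25,40]).astype(int);c=cv2.resize(f[y0:y0+60,x0:x0+50],None,fx=8,fy=8,interpolation=cv2.INTER_CUBIC)
    cv2.drawMarker(c,tuple(int(i) for i in (t-[x0,y0]+.5)*8),(0,0,255),0,14,1);o.append(c)
cv2.imwrite("pics/tips.png",np.hstack(o))
E
```

```text
[187.78228432 135.61495636] [293.41472667 192.28686759] [291.36047972 186.08599206]
[291.5990115  209.17918044]
```

View pics/tips.png

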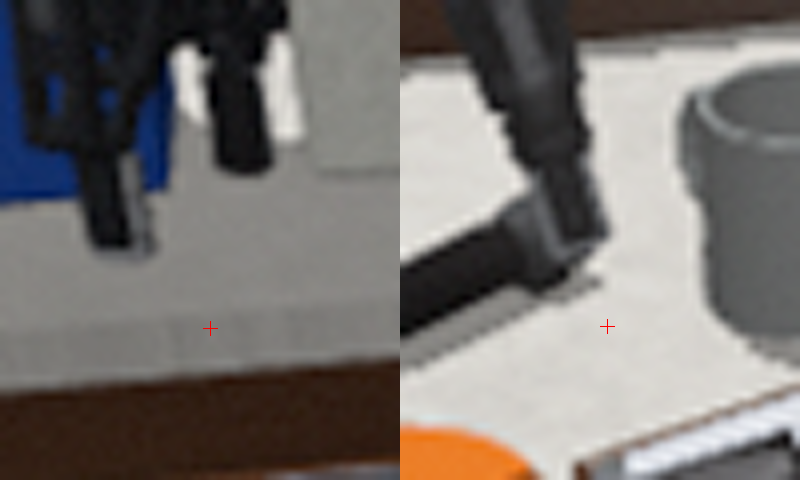

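```bash
python3 - <<'E'
from h import *
import pickle
S=pickle.load(open("s0.pkl","rb"))
def pr(s,p):
    E=np.array(s["extrinsics"]);c=E[:3,:3].T@(np.array(p)-E[:3,3]);return np.round([s["cx"]+s["fx"]*c[0]/c[2],s["cy"]+s["fy"]*c[1]/c[2]],1)
tc=np.array([.24284,.49291,.2026]);ax=np.array([.442,.897,0])
for v in("top","side"):
    s=S[v];print(v,"base",pr(s,[0,0,0]),"tcp",pr(s,tc),"f+",pr(s,tc+ax*.05+z*.013),"f-",pr(s,tc-ax*.05+z*.013),"body",pr(s,tc+z*.073),pr(s,tc+z*.15),pr(s,tc+z*.3))
# tips in side0: triangulation needs top; show top gripper
f=S["top"]["frame"][330:400,60:160];c=cv2.resize(f,None,fx=6,fy=6,interpolation=cv2.INTER_CUBIC)
g=S["side"]["frame"][60:160,140:215];d=cv2.resize(g,(315,420),interpolation=cv2.INTER_CUBIC)
o=np.hstack([c[:, :480],d]);cv2.imwrite("pics/g0.png",cv2.convertScaleAbs(o,alpha=2,beta=20))
E
```

```text
top base [321.9 441.9] tcp [122.3 357.5] f+ [102.1 348.4] f- [138.  367.6] body [108.8 360.4] [ 92.5 364. ] [ 51.7 372.9]
side base [ 86.  315.7] tcp [187.8 135.6] f+ [194.9 125.3] f- [178.7 137.6] body [183.5 110.6] [178.6  82.4] [168.2  21.8]
```

View pics/g0.png

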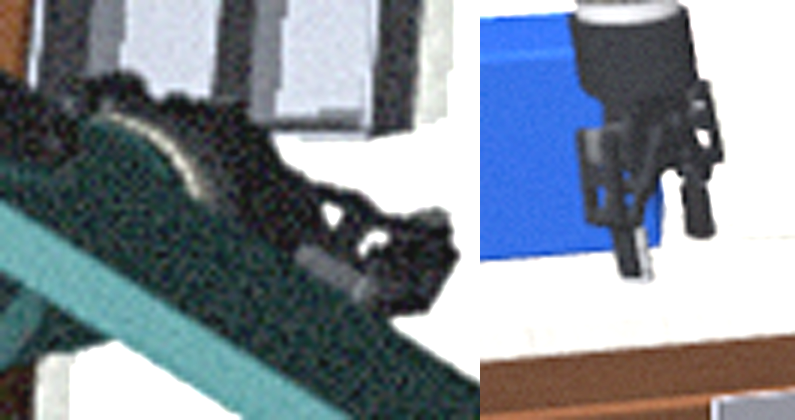

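Direction and angles agree between the views, but in the image the fingertip sits 20–30 mm short of the reported TCP, and nothing has touched yet. So I'll keep probing by feel: 1 mm steps, stopping on force.

```bash
cat > g.py <<'E'
from h import *
from bench import robot
import sys
s=robot.get_state();rep(s);sys.exit(int(abs(s["ft_force"]@n)>2.2))
E
python3 -m handwheel '[[0,0.0002,0,-0.001,0,0,0],[0,0,0,0,0,0,0]]' >/dev/null && python3 g.py &&
python3 -m handwheel '[[0,0.0002,0,-0.001,0,0,0],[0,0,0,0,0,0,0]]' >/dev/null && python3 g.py &&
python3 -m handwheel '[[0,0.0002,0,-0.001,0,0,0],[0,0,0,0,0,0,0]]' >/dev/null && python3 g.py &&
python3 -m handwheel '[[0,0.0002,0,-0.001,0,0,0],[0,0,0,0,0,0,0]]' >/dev/null && python3 g.py &&
python3 -m handwheel '[[0,0.0002,0,-0.001,0,0,0],[0,0,0,0,0,0,0]]' >/dev/null && python3 g.py &&
python3 -m handwheel '[[0,0.0002,0,-0.001,0,0,0],[0,0,0,0,0,0,0]]' >/dev/null && python3 g.py &&
python3 -m handwheel '[[0,0.0002,0,-0.001,0,0,0],[0,0,0,0,0,0,0]]' >/dev/null && python3 g.py &&
python3 -m handwheel '[[0,0.0002,0,-0.001,0,0,0],[0,0,0,0,0,0,0]]' >/dev/null && python3 g.py
```

```text
t 5.3 p [0.52593371 0.27731245 0.03609516] up/left/out mm [-2.04 33.63 -4.75] F out/left/up [-0.16  0.56 -0.76] rot left [ 0.0004 -0.0008 -0.0004]
t 5.4667 p [0.52607518 0.27728876 0.03499583] up/left/out mm [-2.17 33.6  -5.85] F out/left/up [ 0.97  0.28 -0.18] rot left [ 0.0004 -0.0009 -0.0003]
t 5.6333 p [0.52630368 0.27726781 0.03399735] up/left/out mm [-2.19 33.58 -6.88] F out/left/up [-0.62  0.87 -0.39] rot left [ 0.0004 -0.0009 -0.0003]
t 5.8 p [0.52649826 0.27729569 0.03299262] up/left/out mm [-2.24 33.6  -7.9 ] F out/left/up [ 0.44 -0.08 -0.49] rot left [ 0.0004 -0.0009 -0.0004]
t 5.9667 p [0.52668605 0.27728464 0.03200768] up/left/out mm [-2.3  33.59 -8.9 ] F out/left/up [ 0.11 -0.92  0.45] rot left [ 0.0004 -0.0009 -0.0004]
t 6.1333 p [0.52692663 0.27729422 0.03106459] up/left/out mm [-2.29 33.59 -9.87] F out/left/up [0.21 0.43 0.58] rot left [ 0.0004 -0.0008 -0.0003]
t 6.3 p [0.52707987 0.27729645 0.03002923] up/left/out mm [ -2.39  33.6  -10.92] F out/left/up [-1.14  0.31  0.09] rot left [ 0.0004 -0.0009 -0.0004]
t 6.4667 p [0.52731138 0.27728409 0.02905563] up/left/out mm [ -2.4   33.58 -11.92] F out/left/up [ 0.37 -0.63 -0.21] rot left [ 0.0004 -0.0008 -0.0004]
```

```bash

python3 -m handwheel '[[0,0.0003,0,-0.001,0,0,0],[0,0.0003,0,-0.001,0,0,0],[0,0,0,0,0,0,0]]' >/dev/null && python3 g.py &&
python3 -m handwheel '[[0,0.0003,0,-0.001,0,0,0],[0,0.0003,0,-0.001,0,0,0],[0,0,0,0,0,0,0]]' >/dev/null && python3 g.py &&
python3 -m handwheel '[[0,0.0003,0,-0.001,0,0,0],[0,0,0,0,0,0,0]]' >/dev/null && python3 g.py &&
python3 -m handwheel '[[0,0.0003,0,-0.001,0,0,0],[0,0,0,0,0,0,0]]' >/dev/null && python3 g.py &&
python3 -m handwheel '[[0,0.0003,0,-0.001,0,0,0],[0,0,0,0,0,0,0]]' >/dev/null && python3 g.py; python3 - <<'E'
from h import *
from bench import robot
s=robot.snapshot("side");E=np.array(s["extrinsics"]);p0=robot.get_state()["eef_pos"]
x0,y0=265,140
f=cv2.resize(s["frame"][y0:y0+95,x0:x0+100],None,fx=6,fy=6,interpolation=cv2.INTER_CUBIC)
for k,c in((0,(0,0,255)),(.01,(0,200,0)),(.02,(255,0,0)),(.03,(255,0,255))):
    q=E[:3,:3].T@(p0+n*k-E[:3,3]);u=s["cx"]+s["fx"]*q[0]/q[2];w=s["cy"]+s["fy"]*q[1]/q[2]
    cv2.drawMarker(f,(int((u-x0+.5)*6),int((w-y0+.5)*6)),c,0,10,1)
cv2.imwrite("pics/pr2.png",cv2.convertScaleAbs(f,alpha=1.3,beta=15))
E
```

```text
t 6.7167 p [0.52786351 0.27724311 0.02693176] up/left/out mm [ -2.38  33.53 -14.11] F out/left/up [ 0.05 -0.21 -0.54] rot left [ 0.0005 -0.001  -0.0003]
t 6.9667 p [0.52846491 0.2772574  0.02493616] up/left/out mm [ -2.28  33.54 -16.19] F out/left/up [ 0.11 -0.77  0.23] rot left [ 0.0005 -0.001  -0.0003]
t 7.1333 p [0.52882552 0.27730171 0.024032  ] up/left/out mm [ -2.15  33.58 -17.16] F out/left/up [ 0.29  0.92 -0.5 ] rot left [ 0.0004 -0.0008 -0.0004]
t 7.3 p [0.52914291 0.27729685 0.02308022] up/left/out mm [ -2.07  33.57 -18.16] F out/left/up [-0.48  0.08 -0.16] rot left [ 0.0004 -0.0008 -0.0004]
t 7.4667 p [0.52942265 0.27728417 0.0220566 ] up/left/out mm [ -2.05  33.55 -19.22] F out/left/up [ 0.11 -0.35 -0.3 ] rot left [ 0.0004 -0.0008 -0.0003]
```

View pics/pr2.png

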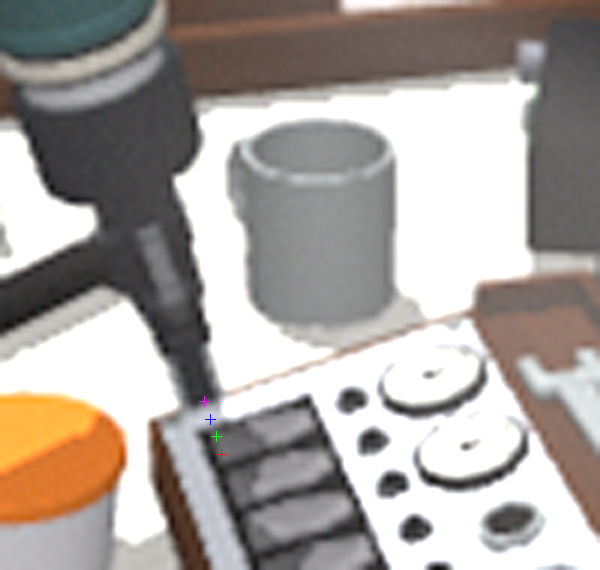

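The tip is at crop (203,408), on the tool line about 26 mm behind the reported TCP and just above the plate's left margin. I'll keep going by feel.

```bash

python3 -m handwheel '[[0,0.0003,0,-0.001,0,0,0],[0,0,0,0,0,0,0]]' >/dev/null && python3 g.py &&
python3 -m handwheel '[[0,0.0003,0,-0.001,0,0,0],[0,0,0,0,0,0,0]]' >/dev/null && python3 g.py &&
python3 -m handwheel '[[0,0.0003,0,-0.001,0,0,0],[0,0,0,0,0,0,0]]' >/dev/null && python3 g.py &&
python3 -m handwheel '[[0,0.0003,0,-0.001,0,0,0],[0,0,0,0,0,0,0]]' >/dev/null && python3 g.py &&
python3 -m handwheel '[[0,0.0002,0,-0.0007,0,0,0],[0,0,0,0,0,0,0]]' >/dev/null && python3 g.py &&
python3 -m handwheel '[[0,0.0002,0,-0.0007,0,0,0],[0,0,0,0,0,0,0]]' >/dev/null && python3 g.py &&
python3 -m handwheel '[[0,0.0002,0,-0.0007,0,0,0],[0,0,0,0,0,0,0]]' >/dev/null && python3 g.py &&
python3 -m handwheel '[[0,0.0002,0,-0.0007,0,0,0],[0,0,0,0,0,0,0]]' >/dev/null && python3 g.py
```

```text
t 7.6833 p [0.52974053 0.2772865  0.0210732 ] up/left/out mm [ -1.98  33.55 -20.25] F out/left/up [ 0.14 -0.21  0.62] rot left [ 0.0004 -0.0008 -0.0004]
t 7.85 p [0.53003328 0.2772732  0.02003425] up/left/out mm [ -1.95  33.53 -21.33] F out/left/up [-0.03 -0.13 -0.12] rot left [ 0.0004 -0.0008 -0.0003]
t 8.0167 p [0.5303232  0.27728289 0.01904158] up/left/out mm [ -1.9   33.54 -22.36] F out/left/up [1.32 0.1  0.  ] rot left [ 0.0004 -0.0008 -0.0003]
t 8.1833 p [0.53058504 0.27727237 0.01801193] up/left/out mm [ -1.9   33.53 -23.42] F out/left/up [ 0.02 -1.32  0.73] rot left [ 0.0005 -0.0009 -0.0004]
t 8.35 p [0.53082762 0.27728455 0.01738693] up/left/out mm [ -1.81  33.53 -24.09] F out/left/up [-0.58  0.23  0.38] rot left [ 0.0004 -0.0008 -0.0003]
t 8.5167 p [0.53122469 0.27738324 0.01696307] up/left/out mm [ -1.53  33.63 -24.6 ] F out/left/up [-0.41  0.53 -0.14] rot left [ 0.0002 -0.0003 -0.0004]
t 8.6833 p [0.53122078 0.2774406  0.01687054] up/left/out mm [ -1.56  33.69 -24.69] F out/left/up [ 5.47 -0.33 -2.9 ] rot left [ 0.0002 -0.0005 -0.0004]
```

Contact with the plate: 5.5 N at reported out = −24.7 mm. The off level is therefore reported −21.1. I'll lift to about −20.8 and check.

```bash

python3 -m handwheel '[[0,-0.001,0,0.0042,0,0,0],[0,0,0,0,0,0,0],[0,0,0,0,0,0,0]]' >/dev/null && python3 g.py &&  python3 -m handwheel '[[0,0.0001,-0.003,0,0,0,0],[0,0.0001,-0.003,0,0,0,0],[0,0,-0.003,0,0,0,0],[0,0,0,0,0,0,0]]' >/dev/null && python3 g.py
```

```text
t 8.9333 p [0.53052468 0.27743718 0.02061166] up/left/out mm [ -1.33  33.69 -20.89] F out/left/up [ 0.43 -0.82 -0.65] rot left [-0.      0.0001 -0.0004]
t 9.2667 p [0.53038195 0.26753024 0.02007044] up/left/out mm [ -1.72  23.79 -21.35] F out/left/up [-0.42  0.28 -0.34] rot left [ 0.0008 -0.001   0.0003]
```

```bash
cat > g.py <<'E'
from h import *
from bench import robot
import sys
s=robot.get_state();rep(s);sys.exit(int(np.linalg.norm(s["ft_force"])>12))
E
python3 -m handwheel '[[0,0.0001,-0.003,0.0003,0,0,0],[0,0.0001,-0.003,0,0,0,0],[0,0,-0.003,0,0,0,0],[0,0,-0.003,0,0,0,0]]' >/dev/null && python3 g.py &&  python3 -m handwheel '[[0,0.0001,-0.003,0,0,0,0],[0,0.0001,-0.003,0,0,0,0],[0,0,-0.003,0,0,0,0],[0,0,-0.003,0,0,0,0]]' >/dev/null && python3 g.py &&  python3 -m handwheel '[[0,0.0001,-0.003,0,0,0,0],[0,0.0001,-0.003,0,0,0,0],[0,0,-0.003,0,0,0,0],[0,0,-0.003,0,0,0,0]]' >/dev/null && python3 g.py
```

```text
t 9.6 p [0.5310634  0.25822161 0.02159652] up/left/out mm [ -0.81  14.47 -20.  ] F out/left/up [ 3.01  7.04 -1.13] rot left [-0.0044  0.0008 -0.0006]
t 9.9333 p [0.5311159  0.243988   0.02099018] up/left/out mm [ -1.09   0.24 -20.56] F out/left/up [1.13 1.19 0.73] rot left [ 0.0004  0.0001 -0.0005]
t 10.2667 p [0.53102053 0.23170064 0.02047267] up/left/out mm [ -1.46 -12.05 -21.  ] F out/left/up [1.03 0.43 0.39] rot left [ 0.0008 -0.0009 -0.0002]
```

```bash

python3 -m handwheel '[[0,0.0001,-0.003,-0.0001,0,0,0],[0,0.0001,-0.003,0,0,0,0],[0,0,-0.003,0,0,0,0],[0,0,-0.003,0,0,0,0]]' >/dev/null && python3 g.py &&  python3 -m handwheel '[[0,0.0001,-0.003,0,0,0,0],[0,0.0001,-0.003,0,0,0,0],[0,0,-0.003,0,0,0,0],[0,0,-0.003,0,0,0,0]]' >/dev/null && python3 g.py &&  python3 -m handwheel '[[0,0.0001,-0.003,0,0,0,0],[0,0.0001,-0.003,0,0,0,0],[0,0,-0.003,0,0,0,0],[0,0,-0.003,0,0,0,0]]' >/dev/null && python3 g.py &&  python3 -m handwheel '[[0,0.0001,-0.003,0,0,0,0],[0,0.0001,-0.003,0,0,0,0],[0,0,-0.003,0,0,0,0],[0,0,-0.003,0,0,0,0]]' >/dev/null && python3 g.py &&  python3 -m handwheel '[[0,0.0001,-0.003,0,0,0,0],[0,0.0001,-0.003,0,0,0,0],[0,0,-0.003,0,0,0,0],[0,0,-0.003,0,0,0,0]]' >/dev/null && python3 g.py
```

```text
t 10.6 p [0.53124153 0.22152444 0.02075883] up/left/out mm [ -1.31 -22.23 -20.74] F out/left/up [ 1.97  6.67 -2.27] rot left [-0.0031 -0.0005 -0.0003]
t 10.9333 p [0.53170594 0.20806321 0.02083412] up/left/out mm [ -1.01 -35.69 -20.74] F out/left/up [ 0.71  1.52 -0.14] rot left [ 0.0005  0.0001 -0.0007]
t 11.2667 p [0.53165054 0.19576434 0.02042605] up/left/out mm [ -1.32 -47.99 -21.08] F out/left/up [1.56 0.5  0.31] rot left [ 0.0006 -0.0008 -0.0002]
t 11.6 p [0.53168111 0.18478726 0.02037696] up/left/out mm [ -1.44 -58.97 -21.1 ] F out/left/up [ 2.38  6.27 -0.9 ] rot left [-0.0016 -0.0011 -0.0001]
t 11.9333 p [0.53237355 0.1722467  0.02098552] up/left/out mm [ -0.78 -71.51 -20.64] F out/left/up [1.99 0.85 0.69] rot left [ 0.0003  0.0003 -0.0009]
```

Forces repeat cleanly at the 38 mm pitch. On through 4 and 5, stopping short of the master.

```bash

python3 -m handwheel '[[0,0,-0.003,-0.0001,0,0,0],[0,0.0001,-0.003,0,0,0,0],[0,0,-0.003,0,0,0,0],[0,0,-0.003,0,0,0,0]]' >/dev/null && python3 g.py &&  python3 -m handwheel '[[0,0,-0.003,0,0,0,0],[0,0.0001,-0.003,0,0,0,0],[0,0,-0.003,0,0,0,0],[0,0,-0.003,0,0,0,0]]' >/dev/null && python3 g.py &&  python3 -m handwheel '[[0,0,-0.003,0,0,0,0],[0,0.0001,-0.003,0,0,0,0],[0,0,-0.003,0,0,0,0],[0,0,-0.003,0,0,0,0]]' >/dev/null && python3 g.py &&  python3 -m handwheel '[[0,0,-0.003,0,0,0,0],[0,0.0001,-0.003,0,0,0,0],[0,0,-0.003,0,0,0,0],[0,0,-0.003,0,0,0,0]]' >/dev/null && python3 g.py &&  python3 -m handwheel '[[0,0,-0.003,0,0,0,0],[0,0.0001,-0.003,0,0,0,0],[0,0,-0.003,0,0,0,0],[0,0,-0.003,0,0,0,0]]' >/dev/null && python3 g.py && python3 -m handwheel '[[0,0,-0.003,0,0,0,0],[0,0.0001,-0.003,0,0,0,0],[0,0,-0.003,0,0,0,0],[0,0,-0.003,0,0,0,0]]' >/dev/null && python3 g.py && python3 -m handwheel '[[0,0,-0.002,0,0,0,0],[0,0,0,0,0,0,0]]' >/dev/null && python3 g.py
```

```text
t 12.2667 p [0.53220039 0.15985981 0.02040143] up/left/out mm [ -1.25 -83.9  -21.12] F out/left/up [1.6  1.17 0.58] rot left [ 0.0004 -0.0006 -0.0001]
t 12.6 p [0.53189003 0.14770684 0.0199381 ] up/left/out mm [ -1.81 -96.05 -21.46] F out/left/up [ 1.73  1.37 -0.72] rot left [ 0.0009 -0.0016 -0.0003]
t 12.9333 p [0.53272038 0.13657211 0.02102344] up/left/out mm [  -0.89 -107.19  -20.57] F out/left/up [ 2.47  0.28 -0.14] rot left [-0.0002  0.0005 -0.001 ]
t 13.2667 p [0.53247934 0.12382562 0.02038894] up/left/out mm [  -1.44 -119.93  -21.09] F out/left/up [2.38 0.01 0.22] rot left [ 0.0005 -0.0007 -0.0002]
t 13.6 p [0.53228375 0.11166342 0.02003138] up/left/out mm [  -1.87 -132.09  -21.35] F out/left/up [-0.12 -0.39 -0.04] rot left [ 0.001  -0.0014 -0.0003]
t 13.9333 p [0.53286086 0.10126899 0.02100157] up/left/out mm [  -1.2  -142.49  -20.52] F out/left/up [2.94 1.13 0.16] rot left [-0.0017  0.0001 -0.0009]
t 14.1 p [0.53293417 0.09775423 0.0206649 ] up/left/out mm [  -1.26 -146.01  -20.85] F out/left/up [ 1.36  0.6  -0.24] rot left [ 0.0009  0.     -0.0001]
```

Rockers 1–5 each gave the press-and-drop signature. I'll finish on 5, lift clear, and verify before touching the master.

```bash

python3 -m handwheel '[[0,0,-0.003,0,0,0,0],[0,0,-0.003,0,0,0,0],[0,0,-0.003,0,0,0,0],[0,0,0,0,0,0,0]]' >/dev/null && python3 g.py
python3 -m handwheel '[[0,-0.001,0,0.004,0,0,0],[0,-0.004,0,0.016,0,0,0],[0,-0.008,0,0.03,0,0,0],[0,-0.015,0,0.035,0,0,0],[0,-0.03,0,0.02,0,0,0],[0,-0.03,0,0.005,0,0,0],[0,-0.02,0,0,0,0,0],[0,0,0,0,0,0,0],[0,0,0,0,0,0,0]]' >/dev/null; python3 r.py; python3 - <<'E'
from h import *
from bench import robot
import pickle
S=pickle.load(open("s0.pkl","rb"));rows=[]
for v,(x0,x1,y0,y1) in(("top",(225,325,230,263)),("side",(290,350,195,270))):
    f=robot.snapshot(v)["frame"];cv2.imwrite(f"pics/{v}5.png",f)
    k=(400,132*1) if v=="top" else (320,400)
    rows.append(np.hstack([cv2.resize(i[y0:y1,x0:x1],k,interpolation=cv2.INTER_CUBIC) for i in(S[v]["frame"],f)]))
rows[1]=cv2.copyMakeBorder(rows[1],0,0,0,160,0)
cv2.imwrite("pics/chk.png",cv2.convertScaleAbs(np.vstack(rows),alpha=1.6))
E
```

```text
t 14.4333 p [0.53266244 0.08851155 0.02037487] up/left/out mm [  -1.71 -155.25  -21.04] F out/left/up [ 1.95 -0.7  -0.35] rot left [ 0.001  -0.0007  0.0002]
t 15.1833 p [0.42427731 0.0892629  0.13079399] up/left/out mm [ -80.14 -153.08  112.32] F out/left/up [0.49 0.35 0.58] rot left [ 0.0006  0.0009 -0.0007]
```

View pics/chk.png

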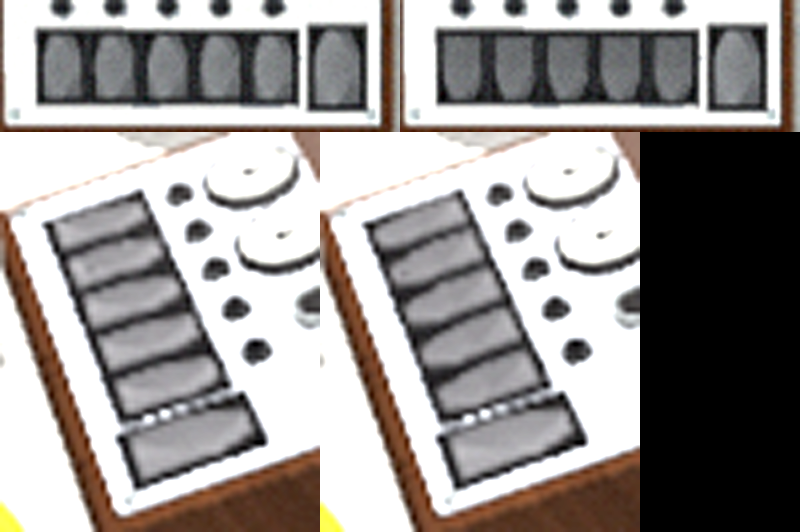

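All five circuit rockers in the after-images (right) changed shape uniformly, and the master is unchanged. I'll go back down at the same spot and sweep on across the master.

```bash

python3 -m handwheel '[[0,0.02,0,0,0,0,0],[0,0.03,0,-0.005,0,0,0],[0,0.03,0,-0.02,0,0,0],[0,0.015,0,-0.035,0,0,0],[0,0.008,0,-0.03,0,0,0],[0,0.002,0,-0.008,0,0,0],[0,0,0,0,0,0,0],[0,0,0,0,0,0,0]]' >/dev/null; python3 g.py
```

```text
t 15.95 p [0.52980051 0.08925751 0.03225877] up/left/out mm [  -1.6  -154.46   -8.82] F out/left/up [ 0.44  0.91 -0.21] rot left [ 0.0004 -0.0018 -0.0003]
```

```bash

python3 -m handwheel '[[0,0.0014,0,-0.0056,0,0,0],[0,0.001,0,-0.004,0,0,0],[0,0.0005,0,-0.002,0,0,0],[0,0,0,0,0,0,0],[0,0,0,0,0,0,0]]' >/dev/null; python3 g.py && python3 -m handwheel '[[0,0,-0.003,0,0,0,0],[0,0.0001,-0.003,0,0,0,0],[0,0,-0.003,0,0,0,0],[0,0,0,0,0,0,0]]' >/dev/null && python3 g.py
```

```text
t 16.3667 p [0.53277596 0.08940019 0.02152256] up/left/out mm [  -1.31 -154.36  -19.95] F out/left/up [-0.11  0.61  0.1 ] rot left [ 0.0002  0.0005 -0.0004]
t 16.7 p [0.53279296 0.07966794 0.02103195] up/left/out mm [  -1.54 -164.09  -20.4 ] F out/left/up [ 0.96 -0.02 -0.44] rot left [ 0.0005 -0.0003  0.0003]
```

```bash

python3 -m handwheel '[[0,0.0001,-0.003,-0.0005,0,0,0],[0,0.0001,-0.003,0,0,0,0],[0,0,-0.003,0,0,0,0],[0,0,-0.003,0,0,0,0]]' >/dev/null && python3 g.py &&  python3 -m handwheel '[[0,0.0001,-0.003,0,0,0,0],[0,0.0001,-0.003,0,0,0,0],[0,0,-0.003,0,0,0,0],[0,0,-0.003,0,0,0,0]]' >/dev/null && python3 g.py &&  python3 -m handwheel '[[0,0.0001,-0.003,0,0,0,0],[0,0.0001,-0.003,0,0,0,0],[0,0,-0.003,0,0,0,0],[0,0,-0.003,0,0,0,0],[0,0,0,0,0,0,0]]' >/dev/null && python3 g.py
```

```text
t 17.0333 p [0.53286727 0.06799067 0.02029179] up/left/out mm [  -1.79 -175.77  -21.1 ] F out/left/up [ 0.68  0.61 -0.42] rot left [ 0.0003 -0.0007 -0.0003]
t 17.3667 p [0.53343343 0.05786094 0.02120696] up/left/out mm [  -1.15 -185.9   -20.32] F out/left/up [3.38 2.78 0.05] rot left [-0.003   0.0005 -0.0009]
t 17.7833 p [0.53339439 0.04338062 0.02037391] up/left/out mm [  -1.57 -200.38  -21.07] F out/left/up [ 1.96 -0.56  0.04] rot left [ 0.001  -0.0004  0.0004]
```

The master is pressed to the off level. I'll lift away and verify numerically, since the picture budget is used up.

```bash

python3 -m handwheel '[[0,-0.001,0,0.004,0,0,0],[0,-0.004,0,0.016,0,0,0],[0,-0.008,0,0.03,0,0,0],[0,-0.015,0,0.035,0,0,0],[0,-0.03,0,0.02,0,0,0],[0,-0.03,0,0.005,0,0,0],[0,-0.02,0,0,0,0,0],[0,0,0,0,0,0,0],[0,0,0,0,0,0,0]]' >/dev/null; python3 r.py; python3 - <<'E'
from h import *
from bench import robot
f=robot.snapshot("top")["frame"].astype(float).mean(2);a=cv2.imread("pics/top0.png").astype(float).mean(2);m=cv2.imread("pics/top5.png").astype(float).mean(2)
for i,u in enumerate([240.3,253.6,266.9,280.2,293.3,309.1]):
    u=int(round(u));hw=5
    for nm,b in(("start",a),("mid",m),("end",f)):
        print(i+1,nm,"upper",b[238:244,u-hw:u+hw+1].mean().round(1),"lower",b[248:254,u-hw:u+hw+1].mean().round(1),"rows",b[236:257:2,u-2:u+3].mean(1).round())
for nm,(x0,x1,y0,y1) in dict(bilge=(362,398,218,268),pliers=(278,340,268,292),spanner=(240,300,190,207),tub=(220,262,266,306),driver=(348,418,276,296),cup=(355,386,180,212)).items():
    d=np.abs(f-a)[y0:y1,x0:x1];print(nm,d.mean().round(1),(d>30).sum())
E
```

```text
t 18.5333 p [0.42484969 0.04423087 0.13060017] up/left/out mm [ -80.21 -198.11  112.13] F out/left/up [ 0.57 -0.27  1.74] rot left [ 0.0007  0.0008 -0.0003]
1 start upper 55.1 lower 69.3 rows [142.  39.  81.  82.  83.  80.  81.  83.  81.  50. 121.]
1 mid upper 53.8 lower 60.6 rows [146.  24.  68.  70.  69.  70.  74.  76.  74.  56. 123.]
1 end upper 53.1 lower 59.9 rows [144.  25.  68.  68.  70.  70.  74.  75.  76.  54. 123.]
2 start upper 57.8 lower 71.0 rows [143.  37.  77.  79.  80.  81.  83.  81.  78.  44. 120.]
2 mid upper 53.5 lower 62.0 rows [147.  22.  68.  68.  69.  69.  75.  73.  74.  54. 124.]
2 end upper 52.9 lower 61.5 rows [146.  23.  67.  67.  69.  69.  74.  74.  73.  52. 124.]
3 start upper 57.0 lower 71.8 rows [167.  39.  76.  81.  83.  79.  83.  83.  80.  49. 121.]
3 mid upper 54.0 lower 61.8 rows [172.  24.  66.  68.  68.  70.  74.  74.  73.  54. 123.]
3 end upper 53.6 lower 61.5 rows [172.  26.  67.  69.  69.  69.  73.  75.  74.  52. 122.]
4 start upper 57.4 lower 72.6 rows [168.  36.  80.  82.  79.  79.  83.  84.  83.  48. 120.]
4 mid upper 53.7 lower 62.3 rows [173.  24.  65.  68.  69.  69.  74.  74.  73.  60. 123.]
4 end upper 53.2 lower 61.7 rows [172.  24.  66.  68.  69.  69.  72.  74.  74.  59. 123.]
5 start upper 55.5 lower 71.0 rows [167.  32.  78.  81.  82.  80.  83.  84.  82.  61.  89.]
5 mid upper 51.9 lower 61.5 rows [172.  24.  68.  68.  69.  68.  74.  75.  77.  65.  89.]
5 end upper 52.2 lower 61.6 rows [172.  24.  66.  70.  67.  68.  75.  75.  74.  66.  91.]
6 start upper 70.2 lower 80.9 rows [66. 74. 83. 85. 82. 81. 82. 83. 85. 82. 34.]
6 mid upper 71.9 lower 83.3 rows [68. 77. 85. 85. 85. 81. 85. 87. 87. 84. 35.]
6 end upper 66.5 lower 68.1 rows [70. 60. 68. 70. 71. 66. 72. 75. 73. 73. 39.]
bilge 3.0 0
pliers 23.8 353
spanner 3.5 0
tub 3.3 4
driver 17.1 380
cup 3.8 0
```

Every rocker, the master included, now shows the same change (82→69), and the bilge box is unchanged. The differences at the pliers and screwdriver are the arm overhead and its shadow, as the tip never came below about 10 cm there. I'll hand in.

```bash
python3 -c "
from bench import robot
print(robot.close_job())"
```

```text
the job is handed in; nothing more can be done
None
```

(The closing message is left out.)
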